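Leak-check an accordion pump tester: plug the port, draw the piston and hold

ROBOT

A 7-joint arm with a two-finger parallel gripper is mounted at the origin on the work surface. World frame = base frame: x ahead of the robot, y to its left, z up, the work surface at z = 0. Lengths are in mm, angles in rad, forces in N, time in s.
With the tool pointing down it reaches from about 400 to 900 mm from the base axis. Payload 5.5 kg.
Tool frame: the origin (TCP) lies at the very end of the fingers, on their centre line; the grasp point (between the pads) lies 19 mm behind it; z points along the fingers, y is the line along which they close (so a half turn about z gives the same grasp; the last joint's range is limited). The gripper opens to 85 mm and grips with 20 to 120 N. Pads are 22 mm wide; open, the fingers measure 114 mm over their backs; the gripper's body (76 mm by 85 mm) begins 54 mm behind the grasp point. The pads swing forward as they close: fully open they stand 13 mm farther back than shut.
Start: joints at [-0.922, 0.501, -0.427, 1.55, 0.221, 1.138, -0.21], TCP at [244.558, 602.238, 231.31] pointing down, gripper open.
Joint ranges: [-2.88, 2.88], [-0.31, 2.03], [-1.54, 1.56], [0.2, 2.42], [-1.41, 4.55], [0.19, 2.02], [-2.57, 2.57]. Speed limits (rad/s): [2.57, 2.57, 3.14, 3.14, 3.14, 3.14, 3.14].

INTERFACE

Orientations are given as [roll, pitch, yaw] about the fixed x, y, z axes, in that order (R = Rz(yaw) Ry(pitch) Rx(roll)).
In Python, from plant import robot gives the robot as it stands.
- The arm moves only by the tool jog_arm, never from a script. Its argument "plan" is a list of rows, each an object of numbers: "dx", "dy", "dz": the shift along the world's x, y, z in cm; "ax", "ay", "az": the turn, a rotation vector about the world's x, y, z in rad; "jaw": the finger opening in cm, from 0 to 8.54. A call has 1 to 20 rows; each row is the pose to reach, as a shift and turn from the pose commanded when the call began; what a row does not reach only later rows make up. A row lasts 1/12 s, in which the tool goes at most 41.7 mm and 7.16 degrees, less where a joint would pass 70% of its speed; a pose out of reach is approached as far as the arm can. A call with a gripper value outside its range is refused whole. The fingers move at their own pace and stop on an object; "newtons" is the grip in N (left out, the last holds). Time passes only in rows, so rows that repeat a pose let the fingers close. It gives the time, the measured TCP pose, the force, the opening and the grip force at its end, in the units of the state.
- robot.read_state(): the state, without advancing time (a new reading comes with each control period).
- robot.camera(name): name is "side" or "top" or "wrist"; returns the picture (480x640x3 uint8, red, green, blue); there is no depth.
- robot.calibration(name): a dict with "K" (3x3 intrinsics, pixels), "rvec" (rotation vector, rad) and "tvec" (3), from world to camera coordinates, as OpenCV has them. Camera axes: x right, y down, z forward; pixel columns grow to the right and rows downward; lengths in mm; the calibration is good to about 2 mm. A picture is of the moment at which its call begins: read the wrist's pose just before it. calibration takes no time and is no camera call; for the wrist camera it gives the pose at the moment of the call.
- robot.hand_in(): hands the job in; it is judged then, once.
The state is a dict: "time_s": time; "q": joint angles; "qvel": joint speeds; "tau": joint torques, N m; "tool_pos": TCP position; "eef_rot": TCP orientation; "force": force on the tool from outside, world axes, zero at the start; "torque": the same for the moment, N m; "opening": finger opening in mm; "finger_force": force on a finger pad.
Only numpy, scipy, OpenCV 4.12 (cv2) and the standard library are available. Lean on these libraries where they do the work, as an engineer would, in place of code of your own. Each camera call takes 0.05 s, during which the arm holds its last target. There are 200 camera calls.

TASK

Check the reed leak tester's own pump for tightness: first press the boxwood plug from the bench into the square test port, fully home with its shoulder down on the deck, and let go of it. Then grip the steel piston rod and draw it straight up, without forcing it sideways in its snug bore and without pulling it out, until its flange is level with the brass pointer on the post, and finish there, still holding the rod steady at that height with the plug still home. Leave the pointer as it is set and do not disturb the dish, the wedge or the register slider.

Things in the scene. Friction and masses are not known exactly. Their poses are not given: they have to be found in the camera images.
- tester: Dark wooden leak tester fixed to the bench, 130 (x) by 210 (y) by 90 mm high with a 142 by 222 mm foot; its flat top is the deck. Origin at the centre of its underside. Square test port at its own y = +60 mm, pump bore with the piston rod at y = -60 mm; a brass post, 8 mm thick, 62 mm above the deck, stands 50 mm from the bore axis towards the tester's +x.
- port (a point): Centre of the mouth of the square test port, at deck level (90 mm above the bench); axes are the tester's, the hole's sides lie along x and y. The hole is 25.5 mm square with a small chamfer, 30 mm deep.
- bore (a point): Centre of the mouth of the round pump bore, at deck level; axes are the tester's, bore axis vertical. The bore is 17 mm wide and 80 mm deep.
- pointer (a point): Tip of the brass pointer, half-way up its 3 mm thick arm, 28 mm from the bore axis towards the tester's +x; axes are the tester's. It is part of a cursor (16 by 14 by 10 mm) on the post, set 30 to 50 mm above the deck; the cursor is a stiff sliding fit (about 6 N) and must not be moved.
- plug_center (a point): Centre of the grip block of the loose boxwood plug (60 g, 70 mm tall, upright on the bench); axes along its sides, z up. Grip block 30 mm square, 44 mm high, this point half-way up it, 48 mm above the foot. Below its shoulder a square shank, 24 mm wide, 26 mm long, sides parallel to the block, end tapered to 21 mm. Any quarter turn fits. Fully home, this point is 22 mm above the deck.
- rod_grip (a point): Centre of the round steel grip of the piston rod, half-way up: grip 22 mm in diameter and 48 mm high, on the vertical rod axis. With the rod fully down it is 40 mm above the deck (grip from 16 to 64 mm). The rod is loose in the bore, about 0.15 to 0.3 kg, and drops back if let go; nothing but its weight and rubbing resists the pull.
- rod_flange (a point): Middle of the rod's flange, a steel disc 30 mm in diameter and 8 mm thick, 36 mm below the grip centre on the rod axis. With the rod fully down the flange lies on the deck and this point is 4 mm above the deck. Between flange and grip is a neck 14 mm in diameter and 8 mm long.
- rod_tip (a point): Lower end of the rod, hidden in the bore: the shaft is 15.5 mm in diameter and reaches 70 mm below the underside of the flange.
- dish_center (a point): Bystander: blue glass dish 90 mm wide, 28 mm high, with four bone buttons in it; point on its axis half-way up.
- wedge_center (a point): Bystander: boxwood tuning wedge lying flat, 90 by 20 mm, 18 mm high at the thick end; point near its middle.
- slider_center (a point): Bystander: nickel register slider lying flat, 20 by 70 mm, 16 mm high; point near its middle.
Things that resemble listed ones, but are neither listed nor needed, are in the scene too. What is shaped like the part that bears rod_grip but red is not meant.

How it is judged:
By the outcome, as a careful person would: the job done as asked, in the order asked, and still so for the second after the job is handed in, while the arm keeps its last pose, push and grip.
It also fails if it takes over 53 s, if anything falls off the work surface, if the arm or the gripper's body presses on something with over 40 N, if the wrist force passes 120 N, or if a joint passes its speed limit or range.

## Working session

There is one attempt and no reset: what is moved stays moved. The work goes in short steps, Python scripts to look and compute and a tool call to move; the robot and the scene stay as the last step left them, time stands still between calls to the robot, and variables do not carry over. Pictures are saved under pics/ and viewed, at most 10 in all, crops included, and the job is handed in when it is done.

Besides the shell and the picture viewer there is one more tool, called after "Call:" by a JSON object that holds its "op" and its "data". jog_arm: Moves the arm, as the interface text tells. Its arguments: {"type":"object","properties":{"plan":{"type":"array","items":{"type":"object","properties":{"dx":{"type":"number"},"dy":{"type":"number"},"dz":{"type":"number"},"ax":{"type":"number"},"ay":{"type":"number"},"az":{"type":"number"},"jaw":{"type":"number"}}}},"newtons":{"type":"number"}},"required":["plan"]}

```bash
mkdir -p pics
cat > h.py <<'E'
import numpy as np, cv2
from plant import robot
def snap(n,f):
    c=robot.calibration(n); im=robot.camera(n); cv2.imwrite('pics/'+f,im[:,:,::-1]); return im,c
def ray(c,u,v):
    K=np.array(c['K'],float);R=cv2.Rodrigues(np.array(c['rvec'],float))[0];t=np.array(c['tvec'],float).ravel()
    p=cv2.undistortPoints(np.array([[[u,v]]],float),K,None)[0,0]
    return -R.T@t, R.T@np.array([p[0],p[1],1])
def plane(c,u,v,z):
    o,d=ray(c,u,v); return o+d*(z-o[2])/d[2]
def proj(c,P):
    return cv2.projectPoints(np.array(P,float).reshape(-1,1,3),np.array(c['rvec'],float),np.array(c['tvec'],float),np.array(c['K'],float),None)[0].reshape(-1,2)
E
python3 - <<'E'
from h import *
for n in('side','top'):
    im,c=snap(n,n+'1.png'); o,_=ray(c,320,240); print(n,o.round(),np.array(c['K']).round().tolist())
s=robot.read_state();print(s['time_s'],s['tool_pos'],s['eef_rot'])
E
```

```text
side [ 213. -416.  759.] [[550.0, 0.0, 304.0], [0.0, 550.0, 232.0], [0.0, 0.0, 1.0]]
top [415.  -0. 950.] [[556.0, 0.0, 325.0], [0.0, 556.0, 228.0], [0.0, 0.0, 1.0]]
0.1 [244.37184037 601.62003483 230.34449812] [-3.13980189e+00 -4.65638028e-05  2.75589542e+00]
```

View pics/top1.png

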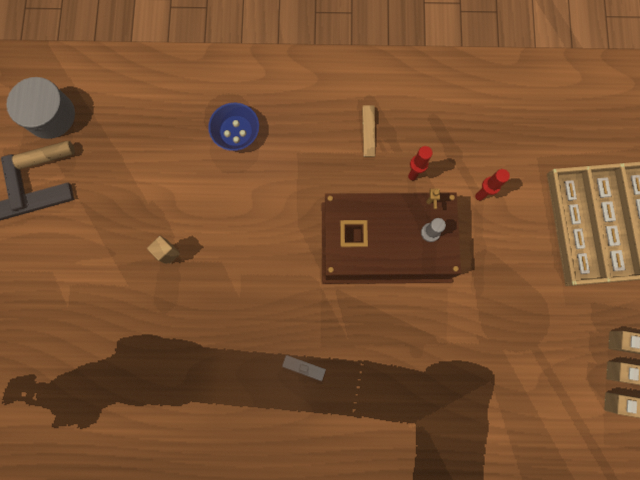

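View pics/side1.png

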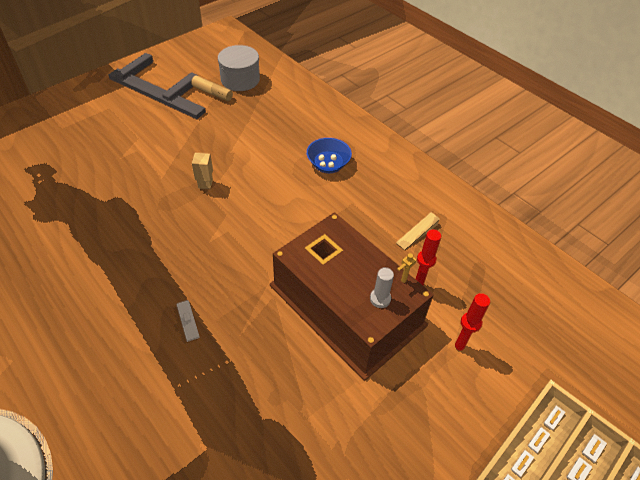

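The top view shows the plug at (162,248), the port at (354,233), the steel rod at (433,229) and the post and pointer at (435,197). The dish is at (235,128), the wedge at (369,130) and the slider at (304,368). There are three rod-like things: grey at (433,229) on the tester, and red at (421,162) and (492,185) on the bench. The grey steel one in the bore fits the description. I'll confirm it in a crop and measure.

Run:
```python
from h import *
im=cv2.imread('pics/top1.png'); c=robot.calibration('top')
a=cv2.resize(im[225:275,140:200],(480,400),interpolation=cv2.INTER_CUBIC)
b=cv2.resize(im[150:290,310:510],(800,560),interpolation=cv2.INTER_CUBIC)
b[300:560,0:320]=cv2.resize(a,(320,260)) if False else b[300:560,0:320]
out=np.zeros((600,800,3),np.uint8); out[:400,:560]=cv2.resize(im[185:285,320:460],(560,400),interpolation=cv2.INTER_CUBIC)
out[400:600,:240]=cv2.resize(im[225:275,140:200],(240,200),interpolation=cv2.INTER_CUBIC)
s=cv2.imread('pics/side1.png'); out[200:600,560:800]=cv2.resize(s[230:330,370:430],(240,400),interpolation=cv2.INTER_CUBIC)
cv2.imwrite('pics/crop1.png',out)
hsv=cv2.cvtColor(im,cv2.COLOR_BGR2HSV)
m=cv2.inRange(hsv,(15,90,120),(32,255,255))
n,l,st,ce=cv2.connectedComponentsWithStats(m)
for i in range(1,n):
    x,y,w,h,A=st[i]
    if A>4 and 140<x<460 and 180<y<280:
        k=np.argwhere(l==i)[:,::-1].astype(np.float32); print(st[i],ce[i].round(1),cv2.minAreaRect(k),plane(c,*ce[i],90).round(1))
# hole of the port
g=cv2.inRange(hsv,(0,0,60),(180,70,255));n,l,st,ce=cv2.connectedComponentsWithStats(g)
for i in range(1,n):
    if st[i][4]>15 and 400<ce[i][0]<470 and 180<ce[i][1]<280: print('grey',st[i],ce[i].round(1))
```

```text
[430 188  10  21 118] [434.6 195.7] ((434.5, 198.0), (20.0, 9.0), 90.0) [ 636.7 -173.2   90. ]
[450 195   5   5  20] [451.7 196.9] ((452.0, 197.0), (4.0, 4.0), 0.0) [ 635.1 -200.3   90. ]
[328 196   5   5  21] [329.8 197.9] ((330.0, 198.0), (4.0, 4.0), 90.0) [630.8  -6.3  90. ]
[340 220  28  27 388] [353.2 233.1] ((353.5, 233.0), (26.0, 27.0), 90.0) [574.3 -43.8  90. ]
[147 236  25  25 342] [158.7 247.8] ((158.50001525878906, 248.00003051757812), (17.677669525146484, 19.091880798339844), 45.0) [546.9 260.1  90. ]
[328 267   6   6  26] [330.4 269.2] ((330.29998779296875, 269.1000061035156), (4.919349670410156, 4.919349670410156), 63.43495178222656) [517.   -8.5  90. ]
[453 266   6   5  22] [455.3 268.1] ((455.4000244140625, 268.20001220703125), (4.472135543823242, 4.4721360206604), 26.56505012512207) [ 521.1 -202.5   90. ]
grey [421 218  25  24 402] [433.  229.6]
```

View pics/crop1.png

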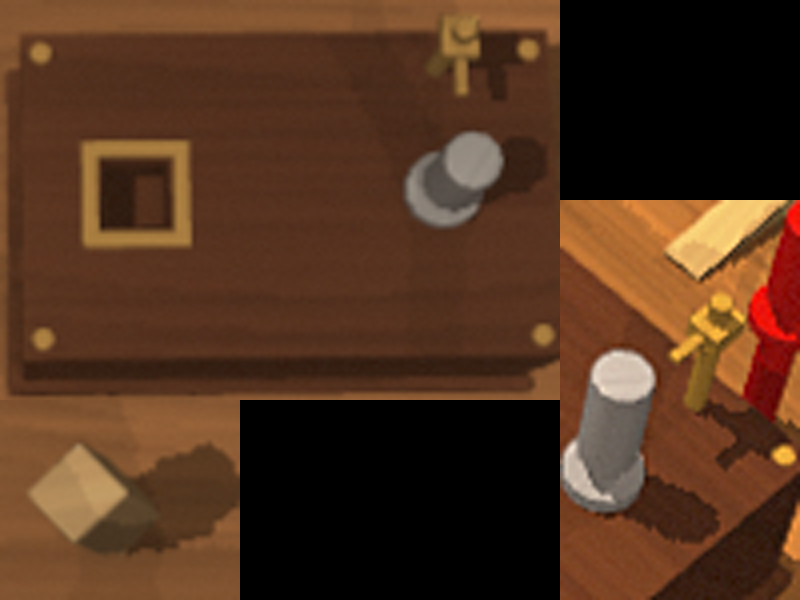

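Run:
```python
from h import *
c=robot.calibration('top')
P=[plane(c,140+u/4,225+v/4,70) for u,v in((78,43),(28,93),(78,143),(127,93))]
print(np.mean(P,0).round(1),[np.degrees(np.arctan2(*(P[(i+1)%4]-P[i])[1::-1])).round(1) for i in range(4)],[np.linalg.norm(P[(i+1)%4]-P[i]).round(1) for i in range(4)])
print(robot.read_state()['tool_pos'])
```

```text
[549.3 265.   70. ] [np.float64(137.9), np.float64(-132.9), np.float64(-41.7), np.float64(46.4)] [np.float64(27.7), np.float64(29.2), np.float64(27.3), np.float64(29.0)]
[244.37184037 601.62003483 230.34449812]
```

Call:
{"op": "jog_arm", "data": {"plan": [{"dx": 30.5,"dy": -33.7,"dz": -2,"az": -0.357},{"dx": 30.5,"dy": -33.7,"dz": -2,"az": -0.357},{"dx": 30.5,"dy": -33.7,"dz": -2,"az": -0.357},{"dx": 30.5,"dy": -33.7,"dz": -2,"az": -0.357},{"dx": 30.5,"dy": -33.7,"dz": -2,"az": -0.357},{"dx": 30.5,"dy": -33.7,"dz": -2,"az": -0.357},{"dx": 30.5,"dy": -33.7,"dz": -2,"az": -0.357},{"dx": 30.5,"dy": -33.7,"dz": -2,"az": -0.357},{"dx": 30.5,"dy": -33.7,"dz": -2,"az": -0.357},{"dx": 30.5,"dy": -33.7,"dz": -2,"az": -0.357},{"dx": 30.5,"dy": -33.7,"dz": -2,"az": -0.357},{"dx": 30.5,"dy": -33.7,"dz": -2,"az": -0.357},{"dx": 30.5,"dy": -33.7,"dz": -2,"az": -0.357},{"dx": 30.5,"dy": -33.7,"dz": -2,"az": -0.357},{"dx": 30.5,"dy": -33.7,"dz": -2,"az": -0.357},{"dx": 30.5,"dy": -33.7,"dz": -2,"az": -0.357}]}}

```text
invalid input at $.plan[0]: expected keys dx, dy, dz, ax, ay, az, jaw
```

Run:
```python
from h import *
s=robot.read_state(); im,c=snap('wrist','w1.png')
print(s['time_s'],s['tool_pos'].round(1),s['eef_rot'].round(4),s['force'].round(2))
print(proj(c,[[549.3,265,70]]))
hsv=cv2.cvtColor(im,cv2.COLOR_RGB2HSV)
```

```text
0.1 [244.4 601.6 230.3] [-3.1398 -0.      2.7559] [0.57 0.74 0.17]
[[134.09106054 587.8617343 ]]
```

View pics/w1.png

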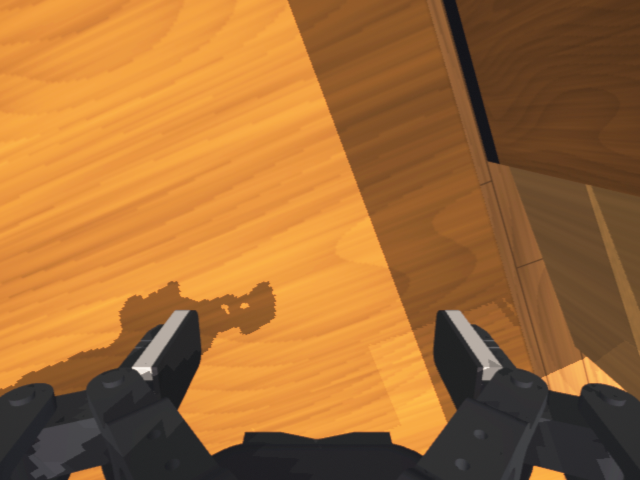

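That move was refused because every row needs all the keys, so the picture shows only bare bench and the open fingers.

Call:
{"op": "jog_arm", "data": {"newtons": 40, "plan": [{"dx": 30.5,"dy": -33.7,"dz": -2,"ax": 0,"ay": 0,"az": -0.357,"jaw": 8.5},{"dx": 30.5,"dy": -33.7,"dz": -2,"ax": 0,"ay": 0,"az": -0.357,"jaw": 8.5},{"dx": 30.5,"dy": -33.7,"dz": -2,"ax": 0,"ay": 0,"az": -0.357,"jaw": 8.5},{"dx": 30.5,"dy": -33.7,"dz": -2,"ax": 0,"ay": 0,"az": -0.357,"jaw": 8.5},{"dx": 30.5,"dy": -33.7,"dz": -2,"ax": 0,"ay": 0,"az": -0.357,"jaw": 8.5},{"dx": 30.5,"dy": -33.7,"dz": -2,"ax": 0,"ay": 0,"az": -0.357,"jaw": 8.5},{"dx": 30.5,"dy": -33.7,"dz": -2,"ax": 0,"ay": 0,"az": -0.357,"jaw": 8.5},{"dx": 30.5,"dy": -33.7,"dz": -2,"ax": 0,"ay": 0,"az": -0.357,"jaw": 8.5},{"dx": 30.5,"dy": -33.7,"dz": -2,"ax": 0,"ay": 0,"az": -0.357,"jaw": 8.5},{"dx": 30.5,"dy": -33.7,"dz": -2,"ax": 0,"ay": 0,"az": -0.357,"jaw": 8.5},{"dx": 30.5,"dy": -33.7,"dz": -2,"ax": 0,"ay": 0,"az": -0.357,"jaw": 8.5},{"dx": 30.5,"dy": -33.7,"dz": -2,"ax": 0,"ay": 0,"az": -0.357,"jaw": 8.5},{"dx": 30.5,"dy": -33.7,"dz": -2,"ax": 0,"ay": 0,"az": -0.357,"jaw": 8.5},{"dx": 30.5,"dy": -33.7,"dz": -2,"ax": 0,"ay": 0,"az": -0.357,"jaw": 8.5},{"dx": 30.5,"dy": -33.7,"dz": -2,"ax": 0,"ay": 0,"az": -0.357,"jaw": 8.5}]}}

```text
time_s: 1.4
tool_pos: [548.3, 266.9, 211.2]
eef_rot: [-3.142, -0.001, 2.401]
force: [0.4, 0.7, 0.0]
opening: 84.7
finger_force: 0.0
```

Run:
```python
from h import *
s=robot.read_state(); im,c=snap('wrist','w2.png')
print(s['time_s'],s['tool_pos'].round(1),s['eef_rot'].round(4),s['force'].round(2))
print(proj(c,[[549.3,265,70]]))
```

```text
1.4 [548.3 266.9 211.2] [-3.1416e+00 -1.3000e-03  2.4013e+00] [0.42 0.71 0.  ]
[[315.0392493  227.98586408]]
```

View pics/w2.png

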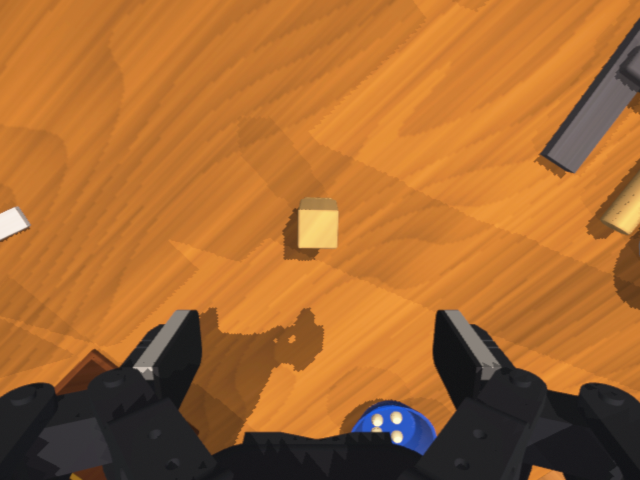

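The plug's top face is centred at about (318,228), squared up with the jaws and within 2 mm of the prediction.

```bash
cat >> h.py <<'E'
def quad(im,c,lo,hi,box,z):
    hsv=cv2.cvtColor(im,cv2.COLOR_RGB2HSV); m=cv2.inRange(hsv,lo,hi); x0,y0,x1,y1=box
    k=np.zeros_like(m);k[y0:y1,x0:x1]=m[y0:y1,x0:x1]
    cs=cv2.findContours(k,cv2.RETR_EXTERNAL,cv2.CHAIN_APPROX_NONE)[0]; q=max(cs,key=cv2.contourArea)
    r=cv2.minAreaRect(q); P=np.array([plane(c,u,v,z) for u,v in cv2.boxPoints(r)])
    e=[P[(i+1)%4]-P[i] for i in range(4)]
    return r,P.mean(0).round(1),[round(np.degrees(np.arctan2(d[1],d[0]))%90,1) for d in e],[np.linalg.norm(d).round(1) for d in e]
E
python3 - <<'E'
from h import *
im=cv2.imread('pics/w2.png')[:,:,::-1].copy();c=robot.calibration('wrist')
hsv=cv2.cvtColor(im,cv2.COLOR_RGB2HSV); print(hsv[228,318],hsv[203,318],hsv[228,360],hsv[250,290])
print(quad(im,c,(18,60,190),(30,170,255),(285,190,355,265),70))
E
```

```text
[ 22 135 249] [ 17 144 167] [ 14 191 222] [ 14 182 125]
(((318.0, 228.5), (37.0, 38.0), 90.0), array([551.2, 266.4,  70. ]), [np.float64(47.6), np.float64(48.5), np.float64(47.6), np.float64(46.9)], [np.float64(27.7), np.float64(28.3), np.float64(28.4), np.float64(28.3)])
```

Call:
{"op": "jog_arm", "data": {"newtons": 50, "plan": [{"dx": 0.12,"dy": 0.1,"dz": -4,"ax": 0,"ay": 0,"az": 0,"jaw": 8.5},{"dx": 0.12,"dy": 0.1,"dz": -8,"ax": 0,"ay": 0,"az": 0,"jaw": 8.5},{"dx": 0.12,"dy": 0.1,"dz": -12,"ax": 0,"ay": 0,"az": 0,"jaw": 8.5},{"dx": 0.12,"dy": 0.1,"dz": -15,"ax": 0,"ay": 0,"az": 0,"jaw": 8.5},{"dx": 0.12,"dy": 0.1,"dz": -17,"ax": 0,"ay": 0,"az": 0,"jaw": 8.0},{"dx": 0.12,"dy": 0.1,"dz": -17.5,"ax": 0,"ay": 0,"az": 0,"jaw": 6},{"dx": 0.12,"dy": 0.1,"dz": -17.5,"ax": 0,"ay": 0,"az": 0,"jaw": 4},{"dx": 0.12,"dy": 0.1,"dz": -17.5,"ax": 0,"ay": 0,"az": 0,"jaw": 3},{"dx": 0.12,"dy": 0.1,"dz": -17.5,"ax": 0,"ay": 0,"az": 0,"jaw": 2},{"dx": 0.12,"dy": 0.1,"dz": -17.5,"ax": 0,"ay": 0,"az": 0,"jaw": 2},{"dx": 0.12,"dy": 0.1,"dz": -17.5,"ax": 0,"ay": 0,"az": 0,"jaw": 2},{"dx": 0.12,"dy": 0.1,"dz": -17.5,"ax": 0,"ay": 0,"az": 0,"jaw": 2},{"dx": 0.12,"dy": 0.1,"dz": -17.5,"ax": 0,"ay": 0,"az": 0,"jaw": 2},{"dx": 0.12,"dy": 0.1,"dz": -17.5,"ax": 0,"ay": 0,"az": 0,"jaw": 2},{"dx": 0.12,"dy": 0.1,"dz": -17.5,"ax": 0,"ay": 0,"az": 0,"jaw": 2},{"dx": 0.12,"dy": 0.1,"dz": -17.5,"ax": 0,"ay": 0,"az": 0,"jaw": 2}]}}

```text
time_s: 2.78
tool_pos: [552.2, 267.3, 38.5]
eef_rot: [3.138, 0.001, 2.399]
force: [-0.9, 1.4, 7.5]
opening: 29.7
finger_force: 54.3
```

Call:
{"op": "jog_arm", "data": {"newtons": 50, "plan": [{"dx": 0,"dy": 0,"dz": 2,"ax": 0,"ay": 0,"az": 0,"jaw": 2},{"dx": 0,"dy": 0,"dz": 6,"ax": 0,"ay": 0,"az": 0,"jaw": 2},{"dx": 0,"dy": 0,"dz": 10,"ax": 0,"ay": 0,"az": 0,"jaw": 2},{"dx": 0.2,"dy": -1,"dz": 13.5,"ax": 0,"ay": 0,"az": 0.1,"jaw": 2},{"dx": 0.4,"dy": -4,"dz": 16.5,"ax": 0,"ay": 0,"az": 0.2,"jaw": 2},{"dx": 0.6,"dy": -8,"dz": 16.5,"ax": 0,"ay": 0,"az": 0.3,"jaw": 2},{"dx": 0.9,"dy": -12,"dz": 16.5,"ax": 0,"ay": 0,"az": 0.4,"jaw": 2},{"dx": 1.2,"dy": -16,"dz": 16.5,"ax": 0,"ay": 0,"az": 0.5,"jaw": 2},{"dx": 1.5,"dy": -20,"dz": 16.5,"ax": 0,"ay": 0,"az": 0.6,"jaw": 2},{"dx": 1.8,"dy": -24,"dz": 16.5,"ax": 0,"ay": 0,"az": 0.7,"jaw": 2},{"dx": 2.1,"dy": -27.5,"dz": 16.5,"ax": 0,"ay": 0,"az": 0.764,"jaw": 2},{"dx": 2.4,"dy": -30,"dz": 16.5,"ax": 0,"ay": 0,"az": 0.764,"jaw": 2},{"dx": 2.4,"dy": -31,"dz": 16.5,"ax": 0,"ay": 0,"az": 0.764,"jaw": 2},{"dx": 2.4,"dy": -31.1,"dz": 16.5,"ax": 0,"ay": 0,"az": 0.764,"jaw": 2},{"dx": 2.4,"dy": -31.1,"dz": 16.5,"ax": 0,"ay": 0,"az": 0.764,"jaw": 2},{"dx": 2.4,"dy": -31.1,"dz": 16.5,"ax": 0,"ay": 0,"az": 0.764,"jaw": 2},{"dx": 2.4,"dy": -31.1,"dz": 16.5,"ax": 0,"ay": 0,"az": 0.764,"jaw": 2},{"dx": 2.4,"dy": -31.1,"dz": 16.5,"ax": 0,"ay": 0,"az": 0.764,"jaw": 2}]}}

```text
time_s: 4.28
tool_pos: [574.8, -42.4, 201.5]
eef_rot: [3.141, 0.0, -3.117]
force: [-0.2, 0.8, -0.5]
opening: 29.3
finger_force: 53.5
```

Run:
```python
from h import *
s=robot.read_state(); im,c=snap('wrist','w3.png')
print(s['time_s'],s['tool_pos'].round(1),s['eef_rot'].round(4),s['force'].round(2))
sd,_=snap('side','s3.png');snap('top','t3.png')
# montage: wrist full (scaled) + side crop
out=np.zeros((600,800,3),np.uint8);out[:360,:480]=cv2.resize(im,(480,360));out[:360,480:]=cv2.resize(sd[120:300,250:410],(320,360))
cv2.imwrite('pics/m3.png',out[:,:,::-1])
print(proj(c,[[574.7,-44.4,90]]))
```

```text
4.2833 [574.8 -42.4 201.5] [ 3.1409e+00  2.0000e-04 -3.1170e+00] [-0.17  0.77 -0.47]
[[313.5452797  235.64166019]]
```

View pics/m3.png

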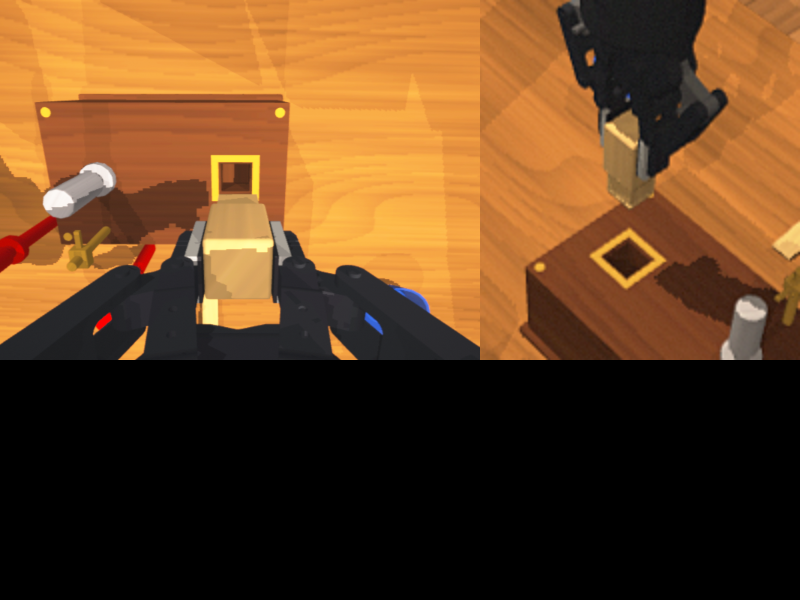

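The wrist half shows the plug gripped square, with the port frame at about (235,180) of the montage beyond its shank. The side half shows the plug hanging upright above the port. Next I'll measure the port and the plug's offset numerically.

Run:
```python
from h import *
im=cv2.imread('pics/w3.png')[:,:,::-1].copy();c=robot.calibration('wrist')
hsv=cv2.cvtColor(im,cv2.COLOR_RGB2HSV)
m=cv2.inRange(hsv,(22,150,200),(34,255,255))
k=np.zeros_like(m);k[195:265,270:360]=m[195:265,270:360]
ys,xs=np.nonzero(k);print('frame',xs.min(),xs.max(),ys.min(),ys.max())
for y in(215,230,245): r=np.nonzero(k[y])[0]; print(y,r.min(),r.max(),[plane(c,u,y+.5,90).round(1) for u in(r.min(),r.max()+1)])
for x in(290,310,335): r=np.nonzero(k[:,x])[0]; print(x,r.min(),r.max(),plane(c,x,r.min(),90).round(1),plane(c,x,np.nonzero(k[:240,x])[0].max()+1,90).round(1))
for x in(295,320,345): print(x,[(y,*im[y,x]) for y in range(262,282,2)],[(y,*im[y,x]) for y in range(312,332,2)])
for z,y in((235.5,318),(191.5,270)): print(z,plane(c,318,y,z).round(1))
print('y edges',[ (x,*im[350,x]) for x in list(range(266,280,2))+list(range(356,370,2))])
# top view yellow frame, unobstructed at start: inner hole centre
t=cv2.imread('pics/top1.png');ct=robot.calibration('top');h=cv2.cvtColor(t,cv2.COLOR_BGR2HSV);k=cv2.inRange(h,(15,90,120),(32,255,255))[215:252,335:375]
r=np.nonzero(k.sum(0)>255*12)[0];q=np.nonzero(k.sum(1)>255*12)[0];u=(r.min()+r.max())/2+335;v=(q.min()+q.max())/2+215
print('top port',u,v,plane(ct,u,v,90).round(1),len(r),len(q))
```

```text
frame 281 345 207 264
215 282 345 [array([561.4, -66.6,  90. ]), array([560.5, -24.7,  90. ])]
230 282 345 [array([571.6, -66.6,  90. ]), array([570.6, -24.3,  90. ])]
245 282 344 [array([582. , -66.6,  90. ]), array([581. , -24.5,  90. ])]
290 207 264 [555.7 -61.4  90. ] [578.  -61.3  90. ]
310 207 215 [555.4 -48.4  90. ] [561.4 -48.3  90. ]
335 207 215 [555.  -32.1  90. ] [561.  -31.9  90. ]
295 [(262, np.uint8(207), np.uint8(158), np.uint8(91)), (264, np.uint8(207), np.uint8(158), np.uint8(92)), (266, np.uint8(205), np.uint8(156), np.uint8(91)), (268, np.uint8(180), np.uint8(138), np.uint8(81)), (270, np.uint8(181), np.uint8(139), np.uint8(83)), (272, np.uint8(195), np.uint8(148), np.uint8(89)), (274, np.uint8(196), np.uint8(150), np.uint8(90)), (276, np.uint8(197), np.uint8(150), np.uint8(89)), (278, np.uint8(197), np.uint8(151), np.uint8(90)), (280, np.uint8(196), np.uint8(150), np.uint8(89))] [(312, np.uint8(202), np.uint8(154), np.uint8(93)), (314, np.uint8(202), np.uint8(154), np.uint8(93)), (316, np.uint8(202), np.uint8(154), np.uint8(93)), (318, np.uint8(233), np.uint8(185)
[... 2504 characters left out ...]
, (268, np.uint8(35), np.uint8(33), np.uint8(36)), (270, np.uint8(41), np.uint8(36), np.uint8(32)), (272, np.uint8(137), np.uint8(106), np.uint8(65)), (274, np.uint8(172), np.uint8(131), np.uint8(78)), (276, np.uint8(181), np.uint8(138), np.uint8(82)), (278, np.uint8(183), np.uint8(139), np.uint8(83)), (356, np.uint8(219), np.uint8(167), np.uint8(98)), (358, np.uint8(216), np.uint8(164), np.uint8(97)), (360, np.uint8(198), np.uint8(151), np.uint8(90)), (362, np.uint8(153), np.uint8(118), np.uint8(71)), (364, np.uint8(40), np.uint8(36), np.uint8(34)), (366, np.uint8(44), np.uint8(41), np.uint8(44)), (368, np.uint8(51), np.uint8(46), np.uint8(50))]
top port 353.5 233.0 [574.5 -44.2  90. ] 10 8
```

Call:
{"op": "jog_arm", "data": {"plan": [{"dx": 0.1,"dy": 0,"dz": -2.5,"ax": 0,"ay": 0,"az": 0,"jaw": 2},{"dx": 0.1,"dy": 0,"dz": -5,"ax": 0,"ay": 0,"az": 0,"jaw": 2},{"dx": 0.1,"dy": 0,"dz": -6.5,"ax": 0,"ay": 0,"az": 0,"jaw": 2},{"dx": 0.1,"dy": 0,"dz": -6.5,"ax": 0,"ay": 0,"az": 0,"jaw": 2},{"dx": 0.1,"dy": 0,"dz": -6.5,"ax": 0,"ay": 0,"az": 0,"jaw": 2},{"dx": 0.1,"dy": 0,"dz": -6.5,"ax": 0,"ay": 0,"az": 0,"jaw": 2},{"dx": 0.1,"dy": 0,"dz": -6.5,"ax": 0,"ay": 0,"az": 0,"jaw": 2},{"dx": 0.1,"dy": 0,"dz": -6.5,"ax": 0,"ay": 0,"az": 0,"jaw": 2}]}}

```text
time_s: 5.1
tool_pos: [576.9, -44.7, 137.7]
eef_rot: [-3.141, 0.003, -3.12]
force: [0.5, 0.3, 0.1]
opening: 29.3
finger_force: 53.5
```

Run:
```python
from h import *
s=robot.read_state(); im,c=snap('wrist','w4.png')
print(s['time_s'],s['tool_pos'].round(1),s['eef_rot'].round(4),s['force'].round(2))
sd,_=snap('side','s4.png')
out=np.zeros((560,800,3),np.uint8);out[:,:400]=cv2.resize(im[180:348,260:380],(400,560),interpolation=cv2.INTER_CUBIC);out[:,400:]=cv2.resize(sd[150:290,275:375],(400,560),interpolation=cv2.INTER_CUBIC)
cv2.imwrite('pics/m4.png',out[:,:,::-1])
```

```text
5.1 [576.9 -44.7 137.7] [-3.1413e+00  2.5000e-03 -3.1203e+00] [0.48 0.26 0.14]
```

View pics/m4.png

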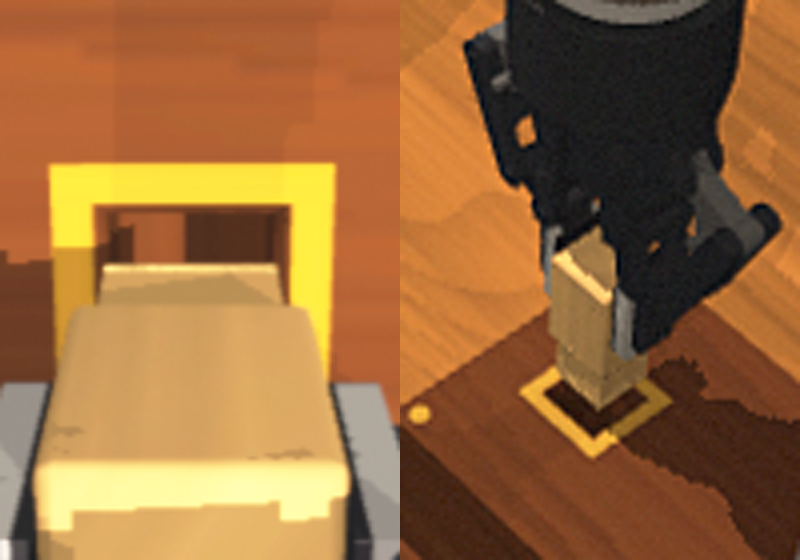

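The wrist crop shows the tip's near edge at crop (192,265), centred between the frame's sides at 93 and 291. The side crop shows the tip just above the port mouth. Next I'll work out the x offset.

Run:
```python
from h import *
c=robot.calibration('wrist');f=lambda u,v,z:plane(c,260+u/3.3333,180+v/3.3333,z).round(1)
print('tip',f(103,265,99.5),f(281,265,99.5),'tip z+-',f(192,265,102)); print('frame outer',f(50,164,90),f(335,164,90),'inner',f(93,205,90),f(291,205,90))
print('block bottom edge',f(192,305,125.5),'top edge',f(192,462,169.5))
c=robot.calibration('side');g=lambda u,v,z:plane(c,275+(u-400)/4,150+v/4,z).round(1)
print('side frame corners L,B,R',g(520,393,90),g(592,458,90),g(672,403,90)); print('side tip bottom corner',g(598,411,99.5),'left',g(560,380,99.5))
```

```text
tip [567.6 -57.4  99.5] [567.  -31.7  99.5] tip z+- [566.4 -44.6 102. ]
frame outer [555.2 -65.9  90. ] [554.3 -23.6  90. ] inner [561.4 -59.5  90. ] [560.8 -29.8  90. ]
block bottom edge [563.4 -44.7 125.5] top edge [561.9 -44.8 169.5]
side frame corners L,B,R [555.2 -26.3  90. ] [556.3 -67.1  90. ] [597.3 -66.9  90. ]
side tip bottom corner [567.7 -57.   99.5] left [566.2 -36.7  99.5]
```

Call:
{"op": "jog_arm", "data": {"plan": [{"dx": -0.1,"dy": 0,"dz": 0,"ax": 0,"ay": 0,"az": 0,"jaw": 2},{"dx": -0.1,"dy": 0,"dz": -0.2,"ax": 0,"ay": 0,"az": 0,"jaw": 2},{"dx": -0.1,"dy": 0,"dz": -0.4,"ax": 0,"ay": 0,"az": 0,"jaw": 2},{"dx": -0.1,"dy": 0,"dz": -0.6,"ax": 0,"ay": 0,"az": 0,"jaw": 2},{"dx": -0.1,"dy": 0,"dz": -0.8,"ax": 0,"ay": 0,"az": 0,"jaw": 2},{"dx": -0.1,"dy": 0,"dz": -1.0,"ax": 0,"ay": 0,"az": 0,"jaw": 2},{"dx": -0.1,"dy": 0,"dz": -1.2,"ax": 0,"ay": 0,"az": 0,"jaw": 2},{"dx": -0.1,"dy": 0,"dz": -1.4,"ax": 0,"ay": 0,"az": 0,"jaw": 2},{"dx": -0.1,"dy": 0,"dz": -1.6,"ax": 0,"ay": 0,"az": 0,"jaw": 2},{"dx": -0.1,"dy": 0,"dz": -1.6,"ax": 0,"ay": 0,"az": 0,"jaw": 2},{"dx": -0.1,"dy": 0,"dz": -1.6,"ax": 0,"ay": 0,"az": 0,"jaw": 2}]}}

```text
time_s: 6.12
tool_pos: [574.7, -44.8, 120.1]
eef_rot: [3.142, -0.0, -3.12]
force: [0.2, 0.2, -0.9]
opening: 29.1
finger_force: 53.5
```

Call:
{"op": "jog_arm", "data": {"plan": [{"dx": 0,"dy": 0,"dz": -0.2,"ax": 0,"ay": 0,"az": 0,"jaw": 2},{"dx": 0,"dy": 0,"dz": -0.4,"ax": 0,"ay": 0,"az": 0,"jaw": 2},{"dx": 0,"dy": 0,"dz": -0.6,"ax": 0,"ay": 0,"az": 0,"jaw": 2},{"dx": 0,"dy": 0,"dz": -0.8,"ax": 0,"ay": 0,"az": 0,"jaw": 2},{"dx": 0,"dy": 0,"dz": -1.0,"ax": 0,"ay": 0,"az": 0,"jaw": 2},{"dx": 0,"dy": 0,"dz": -1.2,"ax": 0,"ay": 0,"az": 0,"jaw": 2},{"dx": 0,"dy": 0,"dz": -1.4,"ax": 0,"ay": 0,"az": 0,"jaw": 2},{"dx": 0,"dy": 0,"dz": -1.5,"ax": 0,"ay": 0,"az": 0,"jaw": 2},{"dx": 0,"dy": 0,"dz": -1.5,"ax": 0,"ay": 0,"az": 0,"jaw": 2}]}}

```text
time_s: 6.87
tool_pos: [574.5, -44.7, 104.9]
eef_rot: [3.141, -0.001, -3.12]
force: [0.8, 0.3, -0.6]
opening: 28.9
finger_force: 53.5
```

Call:
{"op": "jog_arm", "data": {"plan": [{"dx": 0,"dy": 0,"dz": -0.15,"ax": 0,"ay": 0,"az": 0,"jaw": 2},{"dx": 0,"dy": 0,"dz": -0.3,"ax": 0,"ay": 0,"az": 0,"jaw": 2},{"dx": 0,"dy": 0,"dz": -0.4,"ax": 0,"ay": 0,"az": 0,"jaw": 2},{"dx": 0,"dy": 0,"dz": -0.5,"ax": 0,"ay": 0,"az": 0,"jaw": 2},{"dx": 0,"dy": 0,"dz": -0.5,"ax": 0,"ay": 0,"az": 0,"jaw": 2},{"dx": 0,"dy": 0,"dz": -0.5,"ax": 0,"ay": 0,"az": 0,"jaw": 2}]}}

```text
time_s: 7.37
tool_pos: [575.0, -44.8, 102.4]
eef_rot: [-3.141, 0.001, -3.12]
force: [-5.6, 0.0, 15.1]
opening: 28.8
finger_force: 55.7
```

Call:
{"op": "jog_arm", "data": {"plan": [{"dx": 0,"dy": 0,"dz": -0.1,"ax": 0,"ay": 0,"az": 0,"jaw": 2},{"dx": 0,"dy": 0,"dz": 0.1,"ax": 0,"ay": 0,"az": 0,"jaw": 4},{"dx": 0,"dy": 0,"dz": 0.1,"ax": 0,"ay": 0,"az": 0,"jaw": 6},{"dx": 0,"dy": 0,"dz": 0.1,"ax": 0,"ay": 0,"az": 0,"jaw": 7},{"dx": 0,"dy": 0,"dz": 0.1,"ax": 0,"ay": 0,"az": 0,"jaw": 7},{"dx": 0,"dy": 0,"dz": 0.1,"ax": 0,"ay": 0,"az": 0,"jaw": 7},{"dx": 0,"dy": 0,"dz": 3,"ax": 0,"ay": 0,"az": 0,"jaw": 7},{"dx": 0,"dy": 0,"dz": 6,"ax": 0,"ay": 0,"az": 0,"jaw": 7},{"dx": 0,"dy": 0,"dz": 9.5,"ax": 0,"ay": 0,"az": 0,"jaw": 7},{"dx": 0,"dy": -2,"dz": 12,"ax": 0,"ay": 0,"az": 0,"jaw": 7},{"dx": 0,"dy": -6,"dz": 12,"ax": 0,"ay": 0,"az": 0,"jaw": 7},{"dx": 0.1,"dy": -10,"dz": 12,"ax": 0,"ay": 0,"az": 0,"jaw": 7},{"dx": 0.2,"dy": -11.9,"dz": 12,"ax": 0,"ay": 0,"az": 0,"jaw": 7},{"dx": 0.2,"dy": -11.9,"dz": 12,"ax": 0,"ay": 0,"az": 0,"jaw": 7},{"dx": 0.2,"dy": -11.9,"dz": 12,"ax": 0,"ay": 0,"az": 0,"jaw": 7},{"dx": 0.2,"dy": -11.9,"dz": 12,"ax": 0,"ay": 0,"az": 0,"jaw": 7}]}}

```text
time_s: 8.7
tool_pos: [576.7, -162.4, 219.8]
eef_rot: [3.14, -0.001, -3.119]
force: [-0.3, -0.1, 0.2]
opening: 70.2
finger_force: 0.0
```

Run:
```python
from h import *
s=robot.read_state(); im,c=snap('wrist','w5.png')
print(s['time_s'],s['tool_pos'].round(1),s['eef_rot'].round(4),s['force'].round(2))
sd,cs=snap('side','s5.png')
out=np.zeros((600,800,3),np.uint8);out[:300,:400]=cv2.resize(im,(400,300));out[:,400:]=cv2.resize(sd[190:340,310:410+0],(400,600),interpolation=cv2.INTER_CUBIC)
out[300:,:400]=cv2.resize(sd[190:340,250:450],(400,300))
cv2.imwrite('pics/m5.png',out[:,:,::-1])
cp=np.array([[x,y,z] for z in(134,) for x in(-15,15) for y in(-15,15)],float)+[575.3,-44.7,0]
print('exp plug top px side',((proj(cs,cp)-[250,190])*2+[0,300]).round(), 'rod top wrist',(proj(c,[577.3,-164.4,154])*.625).round())
```

```text
8.7 [ 576.7 -162.4  219.8] [ 3.1402e+00 -7.0000e-04 -3.1195e+00] [-0.32 -0.09  0.17]
exp plug top px side [[146. 404.]
 [119. 379.]
 [177. 384.]
 [150. 360.]] rod top wrist [[196. 162.]]
```

View pics/m5.png

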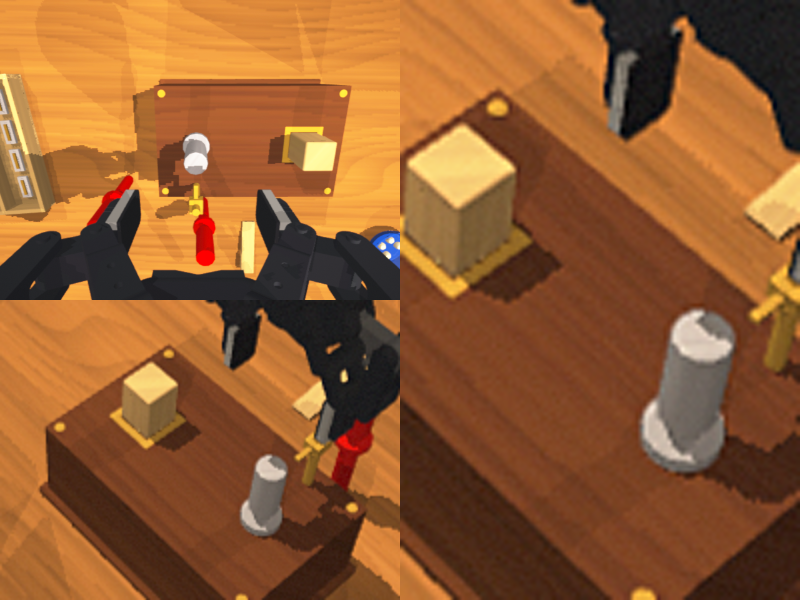

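The left half shows the rod top at (195,162), as predicted, and the plug home on the deck with its top corners within 2 mm of where they should be. The pointer tip is at about (755,312) of the side crop. Next I'll triangulate the pointer and the rod.

```bash
cat >> h.py <<'E'
def tri(*rs):
    A=np.zeros((3,3));b=np.zeros(3)
    for o,d in rs:
        d=d/np.linalg.norm(d);M=np.eye(3)-np.outer(d,d);A+=M;b+=M@o
    return np.linalg.solve(A,b)
def zline(c,v,x,y): # height on the vertical line x,y at pixel row v
    from scipy.optimize import brentq
    return brentq(lambda z:proj(c,[x,y,z])[0,1]-v,60,260)
E
python3 - <<'E'
from h import *
im=cv2.imread('pics/w5.png')[:,:,::-1].copy();sd=cv2.imread('pics/s5.png')[:,:,::-1].copy()
c=robot.calibration('wrist');cs=robot.calibration('side');ct=robot.calibration('top')
def mask(img,lo,hi,b):
    m=cv2.inRange(cv2.cvtColor(img,cv2.COLOR_RGB2HSV),lo,hi);k=np.zeros_like(m);k[b[1]:b[3],b[0]:b[2]]=m[b[1]:b[3],b[0]:b[2]];return k
# pointer tip in wrist: topmost brass rows
k=mask(im,(20,120,90),(34,255,255),(295,285,335,345));y,x=np.nonzero(k);print('wrist tip',y.min(),x[y==y.min()],x[y==y.min()+3])
print([ (yy,x[y==yy].min(),x[y==yy].max()) for yy in range(y.min(),y.min()+30,4)])
k=mask(sd,(15,120,70),(34,255,255),(394,255,415,285));y,x=np.nonzero(k);print('side',[(xx,y[x==xx].min(),y[x==xx].max()) for xx in range(x.min(),x.min()+10)])
g=mask(im,(0,0,90),(180,60,255),(285,200,345,285));y,x=np.nonzero(g);print('rod wrist',x.min(),x.max(),y.min(),y.max())
# check side bias with rod top & screws
print('side pred flange base/ top z154/ tip z 130:',proj(cs,[[577.3,-164.4,98],[577.3,-164.4,154],[605.3,-163.8,120],[605.3,-163.8,130],[605.3,-163.8,140]]).round(1).tolist())
g=mask(sd,(0,0,60),(180,60,255),(365,260,396,310));y,x=np.nonzero(g);print('rod side',x.min(),x.max(),y.min(),y.max())
b=(sd-0)[260:310,365:396]
tipw=(313.8,298);tips=(398.5,268.5)
print('tri',tri(ray(c,*tipw),ray(cs,*tips)).round(1)); print('zline',zline(cs,268.5,605.3,-163.8),zline(c,298,605.3,-163.8))
E
```

```text
wrist tip 297 [310 311 312 313 314 315 316] [310 311 312 313 314 315 316 317]
[(297, np.int64(310), np.int64(316)), (301, np.int64(310), np.int64(317)), (305, np.int64(310), np.int64(317)), (309, np.int64(310), np.int64(316)), (313, np.int64(310), np.int64(316)), (317, np.int64(310), np.int64(316)), (321, np.int64(303), np.int64(323)), (325, np.int64(303), np.int64(324))]
side [(397, np.int64(268), np.int64(269)), (398, np.int64(267), np.int64(270)), (399, np.int64(266), np.int64(270)), (400, np.int64(265), np.int64(269)), (401, np.int64(262), np.int64(281)), (402, np.int64(259), np.int64(281)), (403, np.int64(258), np.int64(282)), (404, np.int64(257), np.int64(282)), (405, np.int64(257), np.int64(282)), (406, np.int64(256), np.int64(280))]
rod wrist 293 334 212 278
side pred flange base/ top z154/ tip z 130: [[379.2, 296.5], [384.3, 273.8], [394.9, 277.1], [395.9, 273.1], [396.9, 268.9]]
rod side 370 392 268 307
tri [ 610.2 -162.6  135. ]
zline 140.9259878415479 144.75079502709238
```

Run:
```python
from h import *
c=robot.calibration('wrist');cs=robot.calibration('side');ct=robot.calibration('top')
t=np.linspace(0,2*np.pi,200)
S=np.vstack([np.c_[577.3+r*np.cos(t),-164.4+r*np.sin(t),0*t+z] for r,z in((15,90),(15,98),(11,106),(11,154))])
for n,k in(('side',cs),('wrist',c),('top',ct)):
    p=proj(k,S);print(n,p.min(0).round(1),p.max(0).round(1))
for n,f,b in(('side','s5.png',(360,255,396,315)),('wrist','w5.png',(280,195,350,290)),('top','top1.png',(410,205,455,250))):
    m=cv2.inRange(cv2.cvtColor(cv2.imread('pics/'+f),cv2.COLOR_BGR2HSV),(0,0,60),(180,75,255))[b[1]:b[3],b[0]:b[2]]
    m=cv2.morphologyEx(m,cv2.MORPH_OPEN,np.ones((3,3)));y,x=np.nonzero(m);print(n,x.min()+b[0],y.min()+b[1],x.max()+b[0]+1,y.max()+b[1]+1)
```

```text
side [368.1 267.2] [392.5 308.5]
wrist [290.6 208.3] [334.  277.3]
top [420.4 216.9] [445.7 241.7]
side 370 267 394 308
wrist 293 212 335 279
top 421 218 446 242
```

Call:
{"op": "jog_arm", "data": {"newtons": 40, "plan": [{"dx": 0.1,"dy": 0,"dz": -3.5,"ax": 0,"ay": 0,"az": 0,"jaw": 7},{"dx": 0.1,"dy": 0,"dz": -7,"ax": 0,"ay": 0,"az": 0,"jaw": 7},{"dx": 0.1,"dy": 0,"dz": -9.5,"ax": 0,"ay": 0,"az": 0,"jaw": 7},{"dx": 0.1,"dy": 0,"dz": -10.9,"ax": 0,"ay": 0,"az": 0,"jaw": 6},{"dx": 0.1,"dy": 0,"dz": -10.9,"ax": 0,"ay": 0,"az": 0,"jaw": 4.5},{"dx": 0.1,"dy": 0,"dz": -10.9,"ax": 0,"ay": 0,"az": 0,"jaw": 3.5},{"dx": 0.1,"dy": 0,"dz": -10.9,"ax": 0,"ay": 0,"az": 0,"jaw": 3},{"dx": 0.1,"dy": 0,"dz": -10.9,"ax": 0,"ay": 0,"az": 0,"jaw": 2.6},{"dx": 0.1,"dy": 0,"dz": -10.9,"ax": 0,"ay": 0,"az": 0,"jaw": 2.2},{"dx": 0.1,"dy": 0,"dz": -10.9,"ax": 0,"ay": 0,"az": 0,"jaw": 1.4},{"dx": 0.1,"dy": 0,"dz": -10.9,"ax": 0,"ay": 0,"az": 0,"jaw": 1.4},{"dx": 0.1,"dy": 0,"dz": -10.9,"ax": 0,"ay": 0,"az": 0,"jaw": 1.4},{"dx": 0.1,"dy": 0,"dz": -10.9,"ax": 0,"ay": 0,"az": 0,"jaw": 1.4}]}}

```text
time_s: 9.88
tool_pos: [579.2, -164.4, 113.1]
eef_rot: [-3.14, 0.003, -3.121]
force: [-1.7, -0.8, 6.3]
opening: 21.1
finger_force: 39.0
```

Call:
{"op": "jog_arm", "data": {"newtons": 45, "plan": [{"dx": 0,"dy": 0,"dz": 0.2,"ax": 0,"ay": 0,"az": 0,"jaw": 1.4},{"dx": 0,"dy": 0,"dz": 0.5,"ax": 0,"ay": 0,"az": 0,"jaw": 1.4},{"dx": 0,"dy": 0,"dz": 0.8,"ax": 0,"ay": 0,"az": 0,"jaw": 1.4},{"dx": 0,"dy": 0,"dz": 1.1,"ax": 0,"ay": 0,"az": 0,"jaw": 1.4},{"dx": 0,"dy": 0,"dz": 1.4,"ax": 0,"ay": 0,"az": 0,"jaw": 1.4},{"dx": 0,"dy": 0,"dz": 1.5,"ax": 0,"ay": 0,"az": 0,"jaw": 1.4},{"dx": 0,"dy": 0,"dz": 1.5,"ax": 0,"ay": 0,"az": 0,"jaw": 1.4}]}}

```text
time_s: 10.47
tool_pos: [578.1, -163.9, 126.8]
eef_rot: [-3.141, 0.001, -3.12]
force: [2.9, -1.6, -1.0]
opening: 21.1
finger_force: 44.4
```

Call:
{"op": "jog_arm", "data": {"plan": [{"dx": 0.05,"dy": 0,"dz": 0.3,"ax": 0,"ay": 0,"az": 0,"jaw": 1.4},{"dx": 0.05,"dy": 0,"dz": 0.6,"ax": 0,"ay": 0,"az": 0,"jaw": 1.4},{"dx": 0.05,"dy": 0,"dz": 0.9,"ax": 0,"ay": 0,"az": 0,"jaw": 1.4},{"dx": 0.05,"dy": 0,"dz": 1.2,"ax": 0,"ay": 0,"az": 0,"jaw": 1.4},{"dx": 0.05,"dy": 0,"dz": 1.5,"ax": 0,"ay": 0,"az": 0,"jaw": 1.4},{"dx": 0.05,"dy": 0,"dz": 1.8,"ax": 0,"ay": 0,"az": 0,"jaw": 1.4},{"dx": 0.05,"dy": 0,"dz": 2.1,"ax": 0,"ay": 0,"az": 0,"jaw": 1.4},{"dx": 0.05,"dy": 0,"dz": 2.4,"ax": 0,"ay": 0,"az": 0,"jaw": 1.4},{"dx": 0.05,"dy": 0,"dz": 2.6,"ax": 0,"ay": 0,"az": 0,"jaw": 1.4},{"dx": 0.05,"dy": 0,"dz": 2.7,"ax": 0,"ay": 0,"az": 0,"jaw": 1.4},{"dx": 0.05,"dy": 0,"dz": 2.7,"ax": 0,"ay": 0,"az": 0,"jaw": 1.4},{"dx": 0.05,"dy": 0,"dz": 2.7,"ax": 0,"ay": 0,"az": 0,"jaw": 1.4}]}}

```text
time_s: 11.47
tool_pos: [578.3, -163.7, 153.6]
eef_rot: [3.142, 0.0, -3.12]
force: [1.6, -0.8, -2.3]
opening: 20.9
finger_force: 44.4
```

Run:
```python
from h import *
s=robot.read_state(); sd,cs=snap('side','s6.png');im,c=snap('wrist','w6.png')
print(s['time_s'],s['tool_pos'].round(1),s['force'].round(2))
out=np.zeros((600,800,3),np.uint8);out[:,:400]=cv2.resize(sd[235:310,365:415],(400,600),interpolation=cv2.INTER_CUBIC);out[:300,400:]=cv2.resize(im,(400,300));out[300:,400:]=cv2.resize(sd[190:340,250:450],(400,300))
cv2.imwrite('pics/m6.png',out[:,:,::-1])
```

```text
11.4667 [ 578.3 -163.7  153.6] [ 1.63 -0.81 -2.3 ]
```

View pics/m6.png

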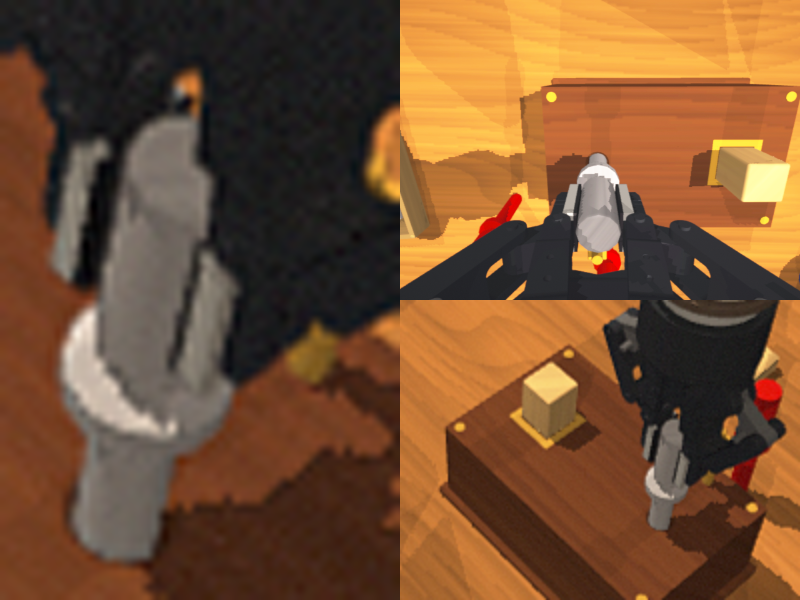

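The left crop shows the flange at about (145,385), raised and level, with the pads on the grip. The lower right shows the plug still home. I'll refine the pointer height against the flange with bias-corrected views.

Run:
```python
from h import *
cs=robot.calibration('side')
t=np.linspace(0,2*np.pi,200)
B=np.array([1.6,-.4])
for z in(132,134.5,137):
    p=proj(cs,np.vstack([np.c_[577.3+15*np.cos(t),-164.4+15*np.sin(t),0*t+z+k] for k in(-4,4)]))+B
    print('flange',z,p.min(0).round(1),p.max(0).round(1))
m=cv2.inRange(cv2.cvtColor(cv2.imread('pics/s6.png'),cv2.COLOR_BGR2HSV),(0,0,60),(180,80,255))
for y in range(272,300): r=np.nonzero(m[y,365:400])[0]+365; print(y,r.min() if len(r) else 0,r.max() if len(r) else 0,end='; ')
print()
R=lambda a:np.array([577.3,-164.4,0])+[a[0]*1-a[1]*.021,a[0]*.021+a[1],a[2]]
for z in(134,137,140):
    q=proj(cs,[R((28,s*2.25,z+k)) for s in(-1,1) for k in(-1.5,1.5)])+B; w=proj(cs,[R((x,s*7,z+k)) for x in(42,58) for s in(-1,1) for k in(-5,5)])+B
    print('tip',z,q.round(1).tolist(),'cursor',w.min(0).round(1),w.max(0).round(1))
print('post top',(proj(cs,[R((50,0,152))])+B).round(1))
# wrist w5, estimate camera from saved commanded pose: shift of current calibration
c=robot.calibration('wrist');K=dict(c);Rw=cv2.Rodrigues(np.array(c['rvec'],float))[0]
dp=np.array([576.7,-162.4,219.8])-np.array([578.3,-163.7,153.6]);K['tvec']=np.array(c['tvec'],float).ravel()-Rw@dp
print('w5 rod bbox pred',(lambda p:(p.min(0).round(1),p.max(0).round(1)))(proj(K,np.vstack([np.c_[577.3+r*np.cos(t),-164.4+r*np.sin(t),0*t+z] for r,z in((15,90),(15,98),(11,154))]))))
for z in(134,137,140): print('w tip',z,(proj(K,[R((28,0,z+1.5)),R((28,0,z-1.5)),R((42,0,z+5))])).round(1).tolist())
for f in('s5.png','side1.png'):
    s=cv2.imread('pics/'+f); cv2.imwrite('pics/c_'+f,s)
out=np.hstack([cv2.resize(cv2.imread('pics/side1.png')[245:295,388:418],(360,600),interpolation=cv2.INTER_CUBIC),cv2.resize(cv2.imread('pics/w5.png')[200:345,280:345],(269,600),interpolation=cv2.INTER_CUBIC)])
cv2.imwrite('pics/m7.png',out)
```

```text
flange 132 [372.6 272. ] [395.2 293.4]
flange 134.5 [372.8 271. ] [395.4 292.4]
flange 137 [373.  269.9] [395.7 291.4]
272 377 393; 273 376 393; 274 375 393; 275 374 393; 276 374 392; 277 373 392; 278 373 392; 279 373 392; 280 373 391; 281 372 392; 282 373 393; 283 373 393; 284 373 393; 285 373 393; 286 374 392; 287 374 392; 288 375 391; 289 376 390; 290 376 389; 291 376 387; 292 376 386; 293 376 385; 294 375 385; 295 375 385; 296 375 385; 297 375 385; 298 374 384; 299 374 384; 
tip 134 [[398.9, 272.6], [399.3, 271.4], [396.6, 270.6], [396.9, 269.4]] cursor [400.5 254.7] [416.6 270.9]
tip 137 [[399.3, 271.4], [399.6, 270.1], [396.9, 269.4], [397.2, 268.1]] cursor [400.8 253.4] [417.  269.6]
tip 140 [[399.6, 270.1], [399.9, 268.9], [397.2, 268.1], [397.5, 266.9]] cursor [401.1 252.1] [417.4 268.4]
post top [[410.6 255.1]]
w5 rod bbox pred (array([292. , 208.7]), array([335.5, 277.8]))
w tip 134 [[313.4, 292.2], [313.4, 290.2], [313.4, 315.2]]
w tip 137 [[313.3, 294.2], [313.4, 292.2], [313.3, 317.5]]
w tip 140 [[313.3, 296.2], [313.3, 294.2], [313.3, 319.8]]
```

View pics/m7.png

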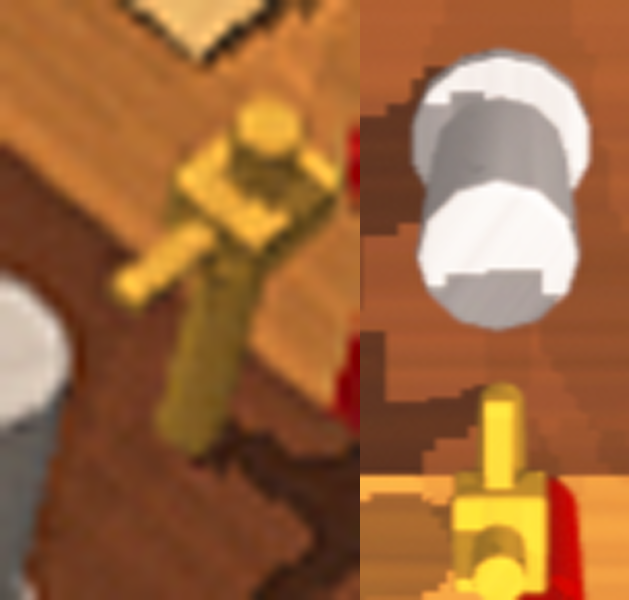

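Run:
```python
from h import *
from scipy.optimize import least_squares
R=lambda a:np.array([577.3,-164.4,0])+[a[0]-a[1]*.021,a[0]*.021+a[1],a[2]]
cs=robot.calibration('side');c=robot.calibration('wrist');K=dict(c);Rw=cv2.Rodrigues(np.array(c['rvec'],float))[0]
dp=np.array([576.7,-162.4,219.8])-np.array([578.3,-163.7,153.6]);K['tvec']=np.array(c['tvec'],float).ravel()-Rw@dp
# (tester xy, z offset, rel?) -> px
side=[((28,-2.25,-1.5,1),(130,308)),((28,2.25,1.5,1),(115,262)),((42,7,5,1),(175,180)),((42,-7,5,1),(262,250)),((58,-7,5,1),(338,187)),((50,0,152,0),(268,125))]
side=[(a,(388+u/12,245+v/12)) for a,(u,v) in side]
wr=[((28,0,1.5,1),(503,397)),((42,-7,5,1),(454,494)),((42,7,5,1),(547,494)),((50,0,152,0),(500,578)),((0,0,154,0),(498,256)),((0,-15,98,0),(413,135)),((0,15,98,0),(590,135))]
wr=[(a,(280+(u-360)/4.138,200+v/4.138)) for a,(u,v) in wr]
for n,k,obs in(('side',cs,side),('wrist',K,wr)):
    P=lambda z:np.array([R((a[0],a[1],a[2]+a[3]*z)) for a,_ in obs]);O=np.array([o for _,o in obs])
    f=lambda p:(proj(k,P(p[0]))+p[1:3]-O).ravel()
    r=least_squares(f,[137,0,0],loss='soft_l1');print(n,r.x.round(2),f(r.x).reshape(-1,2).round(1).tolist())
```

```text
side [ 1.3759e+02  1.5700e+00 -3.0000e-02] [[0.5, 0.8], [-0.4, 1.4], [-0.7, -0.6], [-0.5, -0.3], [0.9, -1.0], [0.2, 0.0]]
wrist [137.78   0.62   1.25] [[-0.6, 0.0], [-0.2, -0.0], [0.2, -0.0], [0.0, -0.9], [0.3, -1.2], [-0.2, 1.1], [0.5, 1.1]]
```

Both views put the pointer at about 138.3 mm, and the flange is at 134.5 mm, so I'll raise the rod 4 mm.

Call:
{"op": "jog_arm", "data": {"plan": [{"dx": 0,"dy": 0,"dz": 0.1,"ax": 0,"ay": 0,"az": 0,"jaw": 1.4},{"dx": 0,"dy": 0,"dz": 0.2,"ax": 0,"ay": 0,"az": 0,"jaw": 1.4},{"dx": 0,"dy": 0,"dz": 0.3,"ax": 0,"ay": 0,"az": 0,"jaw": 1.4},{"dx": 0,"dy": 0,"dz": 0.4,"ax": 0,"ay": 0,"az": 0,"jaw": 1.4},{"dx": 0,"dy": 0,"dz": 0.4,"ax": 0,"ay": 0,"az": 0,"jaw": 1.4},{"dx": 0,"dy": 0,"dz": 0.4,"ax": 0,"ay": 0,"az": 0,"jaw": 1.4},{"dx": 0,"dy": 0,"dz": 0.4,"ax": 0,"ay": 0,"az": 0,"jaw": 1.4},{"dx": 0,"dy": 0,"dz": 0.4,"ax": 0,"ay": 0,"az": 0,"jaw": 1.4},{"dx": 0,"dy": 0,"dz": 0.4,"ax": 0,"ay": 0,"az": 0,"jaw": 1.4},{"dx": 0,"dy": 0,"dz": 0.4,"ax": 0,"ay": 0,"az": 0,"jaw": 1.4},{"dx": 0,"dy": 0,"dz": 0.4,"ax": 0,"ay": 0,"az": 0,"jaw": 1.4},{"dx": 0,"dy": 0,"dz": 0.4,"ax": 0,"ay": 0,"az": 0,"jaw": 1.4}]}}

```text
time_s: 12.57
tool_pos: [578.3, -163.8, 157.4]
eef_rot: [3.142, -0.0, -3.12]
force: [2.3, -1.9, -1.6]
opening: 20.8
finger_force: 44.4
```

Run:
```python
from h import *
s=robot.read_state(); sd,cs=snap('side','s7.png');im,c=snap('wrist','w7.png'); s2=robot.read_state()
print(s['time_s'],s['tool_pos'].round(2),s2['tool_pos'].round(2),s['eef_rot'].round(4),s['force'].round(2),s['opening'])
# flange in side: rows/cols; compare with the rod-down picture s5 via bias (1.57,-0.2)
m=cv2.inRange(cv2.cvtColor(sd,cv2.COLOR_RGB2HSV),(0,0,60),(180,80,255))
print([(y,int(np.nonzero(m[y,365:400])[0].min()+365),int(np.nonzero(m[y,365:400])[0].max()+365)) for y in range(274,294)])
t=np.linspace(0,2*np.pi,400)
for z in(136,138.5,141):
    p=np.vstack([proj(cs,np.c_[577.3+15*np.cos(t),-164.4+15*np.sin(t),0*t+z+k])+[1.57,-.2] for k in(-4,4)])
    print(z,'left ext rows',p[p[:,0]<p[:,0].min()+.15][:,1].round(1)[[0,-1]],'bottom',p[:,1].max().round(1),'right col',p[:,0].max().round(1),'w at bottom-3',[p[:400][abs(p[:400,1]-(287.5))<.4][:,0].min().round(1),p[:400][abs(p[:400,1]-287.5)<.4][:,0].max().round(1)])
```

```text
12.5667 [ 578.27 -163.75  157.38] [ 578.26 -163.77  157.37] [ 3.1416 -0.     -3.1204] [ 2.32 -1.93 -1.61] 20.787222141811267
[(274, 374, 393), (275, 374, 393), (276, 373, 392), (277, 373, 392), (278, 373, 392), (279, 373, 392), (280, 373, 393), (281, 373, 394), (282, 373, 393), (283, 373, 393), (284, 374, 393), (285, 374, 392), (286, 375, 392), (287, 376, 391), (288, 377, 390), (289, 376, 389), (290, 376, 386), (291, 376, 386), (292, 376, 386), (293, 376, 386)]
136 left ext rows [280.6 283.4] bottom 292.0 right col 395.6 w at bottom-3 [np.float64(374.7), np.float64(393.9)]
138.5 left ext rows [279.6 282.4] bottom 291.0 right col 395.8 w at bottom-3 [np.float64(375.8), np.float64(393.6)]
141 left ext rows [278.5 281.4] bottom 290.0 right col 396.1 w at bottom-3 [np.float64(377.2), np.float64(393.0)]
```

```bash
python3 -c "
from plant import robot
print(robot.hand_in())"
```

```text
the job is handed in; nothing more can be done
None
```

I handed the job in at about 13 s: the plug is home and released, and the arm is holding the rod with its flange about level with the pointer (about 138.5 mm above the bench, from camera measurement good to roughly 2 mm).

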